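# Show the sharpening stone to the inspection camera

### The job

Lift the lid off the low wooden box with the bar grip, lay it flat and right way up on the table beside the box and let go. Then take out the sharpening stone and hold it in front of the inspection camera, level and tan side up, one end (either) pointing squarely at the lens, centred on the lens, that end about 100 mm from the glass. Finish while still holding it there motionless, and leave the camera and the other things on the table alone.

Things in the scene. Friction and masses are not known exactly. Their poses are not given: they have to be found in the camera images.
- stone_box: open plain wooden box, outside 132 (x) x 162 (y) x 42 mm high, walls and floor 8 mm thick, inside 116 x 146 mm and 34 mm deep; fixed to the table. Origin: centre of its underside, on the table; z up, y along its long side.
- box_lid: loose lid, 0.15 kg: wooden board 132 (x) x 162 (y) x 8 mm; under it a locating plug 110 x 140 x 6 mm that sits in the box mouth with 3 mm play; on top in the centre a darker grip bar 18 (x) x 70 (y) mm, rising 26 mm above the board. Origin: centre of the board's lower face, 42 mm above the table while on the box, 6 mm when lying flat on the table; z up.
- stone: two-layer sharpening stone, 42 (x) x 120 (y) x 24 mm (z), tan upper and grey lower layer, about 0.4 kg, lying flat in the box under the lid, roughly along the box's long side, some 25 mm or more free beside each long side. Origin: centre of its underside, 8 mm above the table at the start; z up, y along its length.
- stone_mid (a point): middle of the stone's volume, 12 mm above its origin; axes as the stone's.
- camera_stand: grey inspection camera with black lens on a steel post and dark base plate, fixed, 267 mm high. Origin: on the table below the point 160 mm in front of the lens glass (where the middle of the stone belongs); x axis level, from there toward the lens; z up. Base plate: x 150 to 300, y -50 to 50 mm; head: x 160 to 280, 46 mm wide.
- lens (a point): centre of the lens glass, 200 mm above the table; x axis points back into the camera, away from the space it looks at.
- cup: black cup, 72 mm wide, 60 mm high, near the robot-side edge of the table; origin: centre of its underside. To be left alone.
- cork: cork sanding block 48 (x) x 78 (y) x 28 mm; origin: centre of its underside. To be left alone.
- tape: roll of pale tape, 93 mm wide, 24 mm high, lying flat; origin: centre of its underside. To be left alone.

How it is judged:
On the way:
1. the lid lies flat on the table, right way up, clear of the box, and is let go (height (world z) of box_lid below 0.012 m and angle between box_lid's own z axis and vertical below 0.1 rad and contact force between box_lid and the arm below 0.1 N and contact force between box_lid and the fingers below 0.1 N and linear speed of box_lid below 0.03 m/s), for 0.2 s.
At the end, for the whole second after the job is handed in: Lid flat, right way up on the table, untouched. Fingers hold the stone still, touching nothing else: middle 160 mm (+-20) in front of the lens glass, within 15 mm of the lens axis sideways and in height, length along that axis and tan face up and level within 0.17 rad (height (world z) of box_lid below 0.012 m and angle between box_lid's own z axis and vertical below 0.1 rad and contact force between box_lid and the fingers below 0.1 N and contact force between box_lid and the arm below 0.1 N and x of stone_mid in the frame of lens between -0.18 and -0.14 m and y of stone_mid in the frame of lens between -0.015 and 0.015 m and z of stone_mid in the frame of lens between -0.015 and 0.015 m and angle between the y axis of stone and the x axis of camera_stand, either way round below 0.17 rad and angle between stone's own z axis and vertical below 0.17 rad and linear speed of stone below 0.03 m/s and angular speed of stone below 0.2 rad/s and contact force between stone and the fingers above 1 N and contact force between stone and camera_stand below 0.1 N); the arm keeps its last pose, push and grip.
It fails at once if another thing on the table is moved by more than 20 mm (distance of any of cup, cork, tape from where it was at the start of the episode above 0.02 m).
It fails at once if the camera or its stand is struck (contact force between camera_stand and the arm above 3 N or contact force between camera_stand and the fingers above 3 N or contact force between camera_stand and stone above 3 N or contact force between camera_stand and box_lid above 3 N).
It also fails if it takes over 61 s, if anything falls off the work surface, if the arm or the gripper's body presses on something with over 40 N, if the wrist force passes 120 N, or if a joint passes its speed limit or range.

### The arm

A 6-joint arm with a two-finger parallel gripper is mounted at the origin on a cart in front of the work surface, level with it; the furniture and walls round the work are solid. World frame = base frame: x ahead of the robot, y to its left, z up, the work surface at z = 0. Lengths are in m, angles in rad, forces in N, time in s.
With the tool pointing down it reaches from about 0.35 to 0.975 m from the base axis. Payload 7.1 kg.
Tool frame: the origin (TCP) lies midway between the tips of the shut fingers; the grasp point (between the pads) lies 19 mm behind it; z points along the fingers, y is the line along which they close (so a half turn about z gives the same grasp; the last joint's range is limited). The gripper opens to 88 mm and grips with 3 to 60 N. Pads are 20 mm wide; open, the fingers measure 115 mm over their backs; the gripper's body (75 mm by 178 mm) begins 61 mm behind the grasp point.
Start: joints at [-1.193, 0.423, 1.63, -0, 1.089, -0.019], TCP at [0.242, -0.576, 0.223] pointing down, gripper open.
Joint ranges: [-3, 3], [-0.9, 2.11], [0.09, 2.58], [-1.31, 4.45], [0.11, 2.69], [-2.54, 2.54]. Speed limits (rad/s): [2.39, 2.39, 3.01, 3.14, 3.14, 3.14].

### API

Orientations are given as a unit quaternion [w, x, y, z].
In Python, from station import move_pose, movel, movej, command_gripper, wait, inverse_kinematics, read_camera, camera_info, MotionError, job_done, get_time, get_joint_pos, get_qvel, get_effort, get_tcp_pos, get_ee_rot, get_ft_force, get_ft_torque, get_grip_width, get_finger_force gives the robot as it stands. Calls block until the motion is done:
- move_pose(position, orientation): joint-space move of the TCP to a pose.
- movel(position, frame=None, v=0.15, until_force=None): straight line of the TCP; frame=None keeps the orientation; v is the mean speed in m/s. With until_force (N) it stops when the force on the tool has changed by that much, and returns True; else False.
- movej(angles): joint-space move.
- command_gripper(opening): opening from 0.0 (shut) to 1.0 (fully open); the grip force is fixed at half the most; returns when the fingers have stopped.
- wait(seconds).
- inverse_kinematics(position, orientation): joint angles nearest the present ones, or None.
- read_camera(name): name is "scene" or "top" or "wrist"; returns the picture (420x560x3 uint8, red, green, blue); there is no depth.
- camera_info(name): a dict with "intrinsics" (3x3 intrinsics, pixels), "dist" ([k1, k2, p1, p2, k3] as OpenCV has them; the pictures are not rectified), "T" (4x4, takes a point from camera to world coordinates); the wrist camera has in their place "tool_from_camera" (4x4, takes a point from camera to tool coordinates, whose origin is the TCP and whose axes are the flange's). Camera axes: x right, y up, looking along -z (the intrinsics and any distortion apply to the point x, -y, -z); pixel columns grow to the right and rows downward; lengths in m; the calibration is good to about 2 mm. A picture is of the moment at which its call begins: read the wrist's pose just before it. camera_info takes no time and is no camera call.
A pose or a line that the arm cannot do raises MotionError and nothing moves.
- job_done(): hands the job in; it is judged then, once.
Readings, each from a call of its own:
- get_time(): time.
- get_joint_pos(): joint angles.
- get_qvel(): joint speeds.
- get_effort(): joint torques, N m.
- get_tcp_pos(): TCP position.
- get_ee_rot(): TCP orientation.
- get_ft_force(): force on the tool from outside, world axes, zero at the start.
- get_ft_torque(): the same for the moment, N m.
- get_grip_width(): opening from 0.0 (shut) to 1.0 (fully open).
- get_finger_force(): force on a finger pad.
Only numpy, scipy, OpenCV 4.12 (cv2) and the standard library are available. Lean on these libraries where they do the work, as an engineer would, in place of code of your own. Each camera call takes 0.05 s, during which the arm holds its last target. There are 200 camera calls.

## Working session

There is one attempt and no reset: what is moved stays moved. The work goes in short steps, each a Python script; the robot and the scene stay as the last script left them, time stands still between calls to the robot, and variables do not carry over. Pictures are saved under pics/ and viewed, at most 10 in all, crops included, and the job is handed in when it is done.

```bash
ls; mkdir -p pics; python3 - <<'E'
from station import *
import cv2,numpy as np
np.set_printoptions(precision=4,suppress=True)
for n in("top","scene"):
    cv2.imwrite(f"pics/{n}0.png",read_camera(n)[:,:,::-1]); print(n,camera_info(n))
print(camera_info("wrist"),get_time(),get_ee_rot(),get_tcp_pos())
E
```

```text
pics
top {'intrinsics': array([[463.5404,   0.    , 278.5731],
       [  0.    , 463.5404, 210.2324],
       [  0.    ,   0.    ,   1.    ]]), 'dist': array([-0.0424,  0.    ,  0.    ,  0.    ,  0.    ]), 'T': array([[-0.0244,  0.9913, -0.1291,  0.3358],
       [-0.9997, -0.0248, -0.0012, -0.3289],
       [-0.0044,  0.129 ,  0.9916,  1.4291],
       [ 0.    ,  0.    ,  0.    ,  1.    ]])}
scene {'intrinsics': array([[478.3875,   0.    , 276.5067],
       [  0.    , 478.3875, 215.461 ],
       [  0.    ,   0.    ,   1.    ]]), 'dist': array([-0.1403,  0.    ,  0.    ,  0.    ,  0.    ]), 'T': array([[ 0.7471,  0.2749, -0.6052, -0.2947],
       [-0.6647,  0.2962, -0.6859, -1.21  ],
       [-0.0093,  0.9147,  0.4039,  0.6511],
       [ 0.    ,  0.    ,  0.    ,  1.    ]])}
{'intrinsics': array([[328.521 ,   0.    , 275.993 ],
       [  0.    , 328.521 , 213.7155],
       [  0.    ,   0.    ,   1.    ]]), 'dist': array([-0.0199,  0.    ,  0.    ,  0.    ,  0.    ]), 'tool_from_camera': array([[-0.0004,  0.9567,  0.2911,  0.0803],
       [ 1.    ,  0.0005, -0.0003, -0.0011],
       [-0.0004,  0.2911, -0.9567, -0.1621],
       [ 0.    ,  0.    ,  0.    ,  1.    ]])} 0.1 [-0.0007  0.9804  0.1971 -0.0001] [ 0.2414 -0.576   0.222 ]
```

View pics/top0.png

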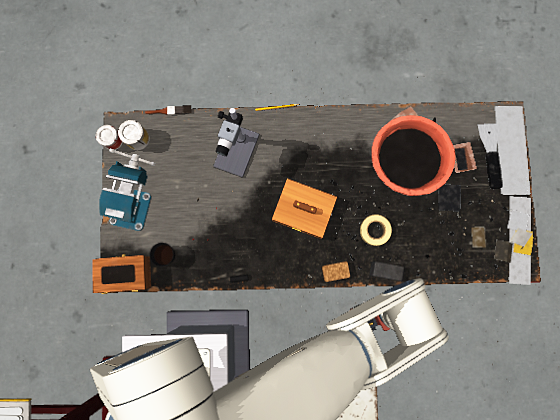

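View pics/scene0.png

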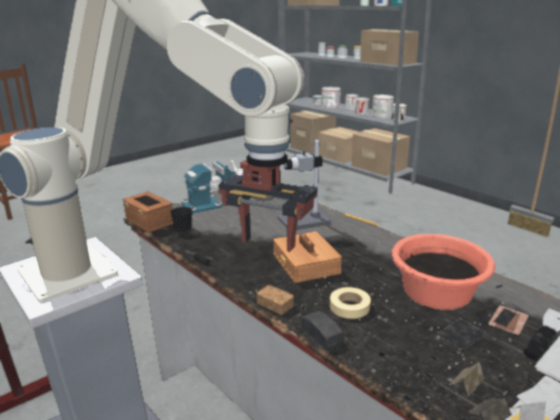

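The top view shows the box and lid at (305,208), camera stand with base plate at (237,155), tape (376,230), cork (336,271), cup (162,253) and a bucket at (412,155). I'll enlarge the middle of it to get corners.

```bash
cat > h.py <<'E'
from station import *
import cv2,numpy as np
from scipy.spatial.transform import Rotation as R
np.set_printoptions(precision=4,suppress=True)
def camT(n):
    if n!="wrist": return camera_info(n)["T"]
    T=np.eye(4);q=get_ee_rot();T[:3,:3]=R.from_quat(q,scalar_first=True).as_matrix();T[:3,3]=get_tcp_pos()
    return T@camera_info("wrist")["tool_from_camera"]
def rays(n,px,T=None):
    c=camera_info(n);T=camT(n) if T is None else T
    u=cv2.undistortPoints(np.array(px,float).reshape(-1,1,2),c["intrinsics"],c["dist"])[:,0]
    d=np.c_[u[:,0],-u[:,1],-np.ones(len(u))]@T[:3,:3].T
    return T[:3,3],d
def onz(n,px,z,T=None):
    o,d=rays(n,px,T);return o+d*((z-o[2])/d[:,2:])
def tri(obs):  # list of (o,d)
    A=0;b=0
    for o,d in obs:
        d=d/np.linalg.norm(d);P=np.eye(3)-np.outer(d,d);A=A+P;b=b+P@o
    return np.linalg.solve(A,b)
def proj(n,X,T=None):
    c=camera_info(n);T=camT(n) if T is None else T
    p=(np.atleast_2d(X)-T[:3,3])@T[:3,:3]
    return cv2.projectPoints(p*[1,-1,-1],np.zeros(3),np.zeros(3),c["intrinsics"],c["dist"])[0][:,0]
def down(yaw): # tool z down, closing axis (tool y) at angle yaw in world xy
    y=np.array([np.cos(yaw),np.sin(yaw),0]);z=np.array([0,0,-1.]);x=np.cross(y,z)
    return R.from_matrix(np.c_[x,y,z]).as_quat(scalar_first=True)
E
python3 - <<'E'
from h import *
a=cv2.imread("pics/top0.png")[95:295,200:400]; b=cv2.imread("pics/scene0.png")[130:330,220:380]
cv2.imwrite("pics/c1.png",np.hstack([cv2.resize(a,(600,600),interpolation=2)]))
print(onz("top",[[305,208]],.05),onz("top",[[376,230],[336,271],[388,271],[412,155],[162,253],[237,155]],.02))
E
```

```text
[[ 0.5201 -0.4067  0.05  ]] [[ 0.451  -0.6229  0.02  ]
 [ 0.3301 -0.4959  0.02  ]
 [ 0.3259 -0.6531  0.02  ]
 [ 0.6827 -0.748   0.02  ]
 [ 0.397   0.0305  0.02  ]
 [ 0.6961 -0.2019  0.02  ]]
```

View pics/c1.png

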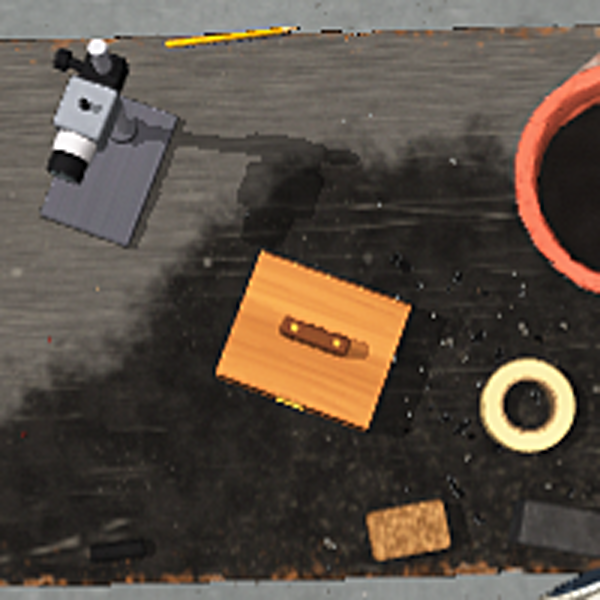

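The crop shows lid corners at (262,250), (412,303), (370,430), (217,375) and base plate corners at (42,215), (130,247), (180,118); the lens is at about (66,168), looking down-left.

```bash
python3 - <<'E'
from h import *
f=lambda p:(np.array(p,float)+.5)/3-.5+[200,95]
L=onz("top",f([[262,250],[412,303],[370,430],[217,375]]),.05);print("lid",L,L.mean(0))
print([np.linalg.norm(L[i]-L[i-1]) for i in range(4)])
d=L[1]-L[0]+L[2]-L[3];print("lid yaw of long axis",np.arctan2(d[1],d[0]))
P=onz("top",f([[42,215],[130,247],[180,118]]),.01);print("plate",P,[np.linalg.norm(P[i]-P[i+1]) for i in(0,1)])
ax=P[2]-P[1];a=np.arctan2(ax[1],ax[0]);e=P[1]-P[0];print("cam yaw",a,np.arctan2(e[1],e[0])+np.pi/2)
u=np.array([np.cos(a),np.sin(a),0]);m=(P[0]+P[1])/2;print("origin",m-.15*u,"lens",m+.01*u, "lens px", proj("top",(m+.01*u+[0,0,.19])[None]),proj("top",(m+.01*u+[0,0,.19])[None])*1)
# try wrist view candidates
yaw=np.arctan2(d[1],d[0])
for y in (yaw+np.pi/2,yaw-np.pi/2):
  for p in (L.mean(0)+[0,0,.2],L.mean(0)):
    print(y,inverse_kinematics(p,down(y)))
E
```

```text
lid [[ 0.6131 -0.3551  0.05  ]
 [ 0.5552 -0.5043  0.05  ]
 [ 0.4287 -0.4574  0.05  ]
 [ 0.4874 -0.3069  0.05  ]] [ 0.5211 -0.4059  0.05  ]
[np.float64(0.1346801796844662), np.float64(0.16000970710833654), np.float64(0.13490458969438052), np.float64(0.16159599693521737)]
lid yaw of long axis -1.9418039143141548
plate [[ 0.6642 -0.1274  0.01  ]
 [ 0.6278 -0.2188  0.01  ]
 [ 0.7648 -0.2734  0.01  ]] [np.float64(0.09843532458784679), np.float64(0.14750177784711133)]
cam yaw -0.37905741124924314 -0.37888693230891946
origin [ 0.5067 -0.1176  0.01  ] lens [ 0.6553 -0.1768  0.01  ] lens px [[221.8299 153.5223]] [[221.8299 153.5223]]
-0.3710075875192582 [-0.6799  0.4482  1.5227 -0.      1.1707 -0.3088]
-0.3710075875192582 [-0.6799  0.6898  1.6307 -0.      0.8211 -0.3088]
-3.5126002411090513 None
-3.5126002411090513 None
```

```bash
python3 - <<'E'
from h import *
q=down(-.371); c=np.array([.521,-.406,.2])
for i,(dx) in enumerate((0.05,-.06)):
    move_pose(c+dx*np.array([.362,.932,0]),q)
    T=camT("wrist"); np.save(f"T{i}.npy",T)
    cv2.imwrite(f"pics/w{i}.png",read_camera("wrist")[:,:,::-1])
a=[cv2.imread(f"pics/w{i}.png") for i in(0,1)]
cv2.imwrite("pics/w01.png",cv2.resize(np.hstack([a[0][:,80:480],a[1][:,80:480]]),None,fx=1,fy=1))
print(get_time())
E
```

```text
2.1
```

View pics/w01.png

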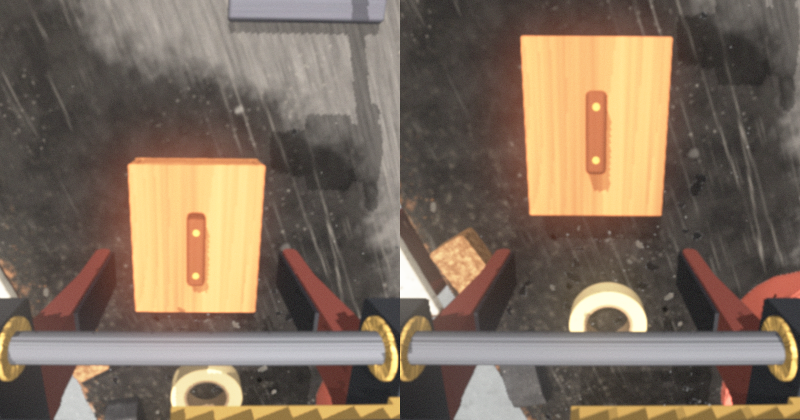

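The two wrist views show the grip bar screws at (276,233), (275,276) and (276,106), (276,160) in full-frame pixels, along with all four lid corners. I'll triangulate those.

```bash
python3 - <<'E'
from h import *
T=[np.load(f"T{i}.npy") for i in(0,1)]
A=[[276.3,233],[275.3,276],[208,163],[345,163],[337,312],[215,312]]
B=[[276,106],[276,160],[201,36],[352,37],[342,215],[209,215]]
r=[rays("wrist",A,T[0]),rays("wrist",B,T[1])]
X=np.array([tri([(o,d[i]) for o,d in r]) for i in range(6)]);print(X)
L=X[2:];print("bar",X[:2].mean(0),"lid",L.mean(0));d=L[0]+L[1]-L[2]-L[3];e=L[1]+L[2]-L[0]-L[3]
print(np.arctan2(d[1],d[0])-np.pi/2,np.arctan2(e[1],e[0]))
E
```

```text
[[ 0.5294 -0.382   0.0795]
 [ 0.5128 -0.423   0.0786]
 [ 0.4899 -0.3031  0.0455]
 [ 0.613  -0.3517  0.0425]
 [ 0.5533 -0.5013  0.0511]
 [ 0.4304 -0.4525  0.0522]]
bar [ 0.5211 -0.4025  0.0791] lid [ 0.5217 -0.4021  0.0478]
-0.3795330908684096 -0.37678634296786156
```

```bash
python3 - <<'E'
from h import *
q=down(-.377); c=np.array([.521,-.404,0])
move_pose(c+[0,0,.12],q)
print(movel(c+[0,0,.056],v=.08,until_force=8),get_tcp_pos())
command_gripper(0.0);print("w",get_grip_width(),get_finger_force())
p=get_tcp_pos();movel([p[0],p[1],.15],v=.15);print(get_ft_force(),get_grip_width())
t=np.array([.44,-.18,0])
move_pose(t+[0,0,.15],q);movel(t+[0,0,.035],v=.15)
print(movel(t+[0,0,.012],v=.03,until_force=5),get_tcp_pos())
command_gripper(0.35)
movel(t+[0,0,.1],v=.2)
b=c+[0,0,.2]+.03*np.array([.362,.932,0])*-1
command_gripper(1.0)
for i in(2,3):
    move_pose(b+(i-2)*.09*np.array([.362,.932,0]),q)
    np.save(f"T{i}.npy",camT("wrist"));cv2.imwrite(f"pics/w{i}.png",read_camera("wrist")[:,:,::-1])
a=[cv2.imread(f"pics/w{i}.png") for i in(2,3)]
cv2.imwrite("pics/w23.png",np.hstack([a[0][:,60:460],a[1][:,60:460]]))
print(get_time())
E
```

```text
False [ 0.5213 -0.4042  0.0563]
w 0.205524290575875 29.996065199375153
[ 0.166  -0.4635 -0.8276] 0.20328298902007771
True [ 0.4401 -0.18    0.0194]
11.4083
```

View pics/w23.png

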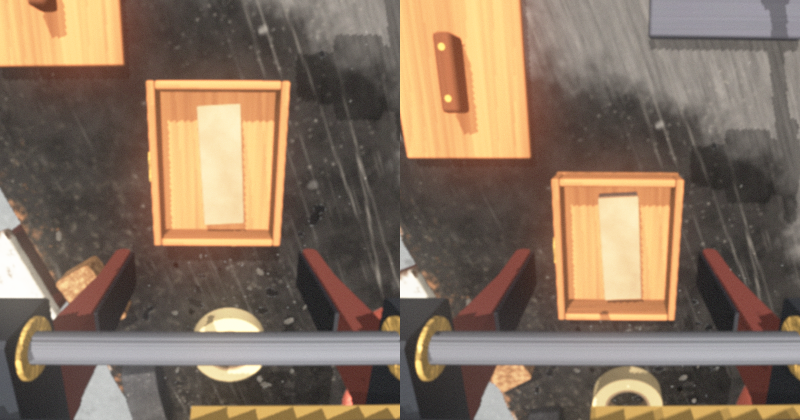

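The box is open and the lid lies flat upper-left, released. The stone's tan top has corners at about (197,105), (240,103), (243,225), (204,228) in the left half and (598,194), (637,193), (641,300), (604,301) in the right half.

```bash
python3 - <<'E'
from h import *
T=[np.load(f"T{i}.npy") for i in(2,3)]
A=np.array([[197,105],[240,103],[243,225],[204,228]])+[60,0]
B=np.array([[598,195],[637,193],[641,299],[604,301]])+[-340,0]
r=[rays("wrist",A,T[0]),rays("wrist",B,T[1])]
X=np.array([tri([(o,d[i]) for o,d in r]) for i in range(4)]);print(X,X.mean(0))
for n,P,t in(("A",A,T[0]),("B",B,T[1])):
    L=onz("wrist",P,.032,t);d=L[0]+L[1]-L[2]-L[3];print(n,L.mean(0),"yaw close",np.arctan2(d[1],d[0])-np.pi/2,[np.linalg.norm(L[i]-L[i-1]) for i in range(4)])
E
```

```text
[[ 0.5242 -0.34    0.0233]
 [ 0.5637 -0.3536  0.0218]
 [ 0.5236 -0.4718  0.0271]
 [ 0.4825 -0.4601  0.0246]] [ 0.5235 -0.4064  0.0242]
A [ 0.5239 -0.4055  0.032 ] yaw close -0.33204717168431164 [np.float64(0.12430944576901409), np.float64(0.04101115061020123), np.float64(0.12274854473023923), np.float64(0.041446647312801004)]
B [ 0.5245 -0.4035  0.032 ] yaw close -0.32684711908383 [np.float64(0.1246559713151654), np.float64(0.040265794482230936), np.float64(0.12425893146845834), np.float64(0.04234723204396321)]
```

```bash
python3 - <<'E'
from h import *
print("plate corner check",onz("wrist",[[310,37]],.012,np.load("T3.npy")))
q=down(-.33); c=np.array([.5242,-.4048,0])
command_gripper(.7)
move_pose(c+[0,0,.12],q);movel(c+[0,0,.05],v=.15)
print(movel(c+[0,0,.0115],v=.04,until_force=8),get_tcp_pos())
command_gripper(0.0);print("w",get_grip_width()*88,get_finger_force())
p=get_tcp_pos();movel([p[0],p[1],.1],v=.1);movel([p[0],p[1],.2],v=.2);print(get_ft_force(),get_grip_width()*88,get_finger_force())
q2=down(-.379+np.pi/2);t=np.array([.507,-.1175,0])
move_pose([.46,-.27,.23],down(.4));move_pose(t+[0,0,.23],q2);movel(t+[0,0,.191],v=.08)
wait(.3);print(get_tcp_pos(),get_grip_width()*88,get_finger_force(),get_time())
np.save("T4.npy",camT("wrist"))
W=read_camera("wrist")
a=read_camera("top")[100:300,150:350];b=read_camera("scene")[110:310,180:380]
cv2.imwrite("pics/f.png",np.hstack([cv2.resize(x,(400,400),interpolation=2) for x in(a,b)])[:,:,::-1]);cv2.imwrite("pics/fw.png",W[:,:,::-1])
E
```

```text
plate corner check [[ 0.6284 -0.216   0.012 ]]
False [ 0.5244 -0.4049  0.0118]
w 41.831187735151985 29.9929940700531
[-0.8108 -0.5094 -3.4332] 41.81329337913395 29.992795586586
[ 0.5072 -0.1175  0.1914] 41.65656038366919 29.992869794368744 18.6333
```

View pics/f.png

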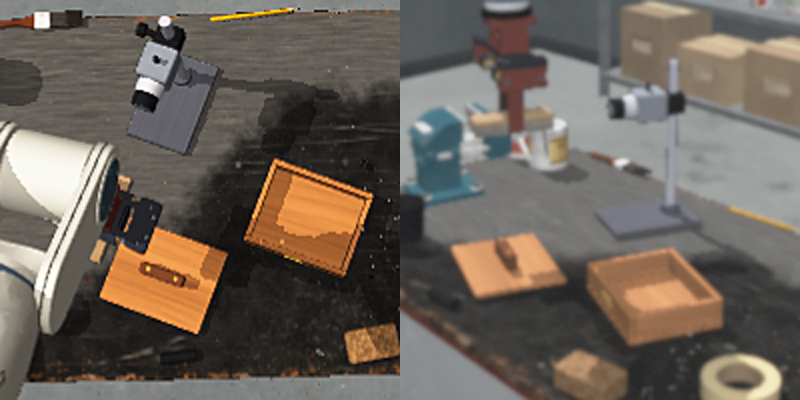

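View pics/fw.png

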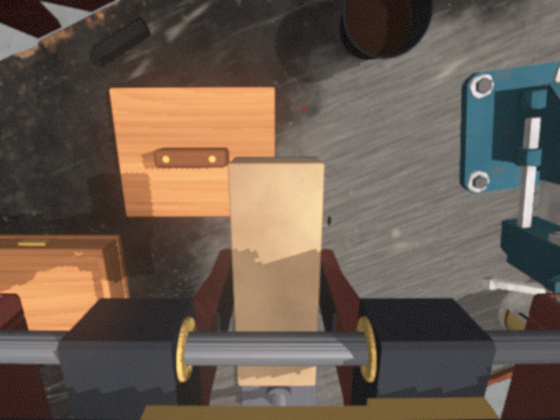

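Top and scene views show the stone level in the gripper with one end toward the lens (top (222,152), scene (286,161)). The wrist view shows the tan face up, far end (230,160)–(324,158), near end (237,385)–(316,384). I'll check the numbers.

```bash
python3 - <<'E'
from h import *
o1,d1=rays("top",[[222.3,152.5]]);o2,d2=rays("scene",[[286,161.5]])
Ln=tri([(o1,d1[0]),(o2,d2[0])]);print("lens",Ln)
T=np.load("T4.npy");S=onz("wrist",[[230,159],[324,158],[316,384],[237,385]],.212,T);print(S,[np.linalg.norm(S[i]-S[i-1]) for i in range(4)])
m=S.mean(0);m[2]-=.012;u=S[2]+S[3]-S[0]-S[1];print("yaw",np.arctan2(u[1],u[0]),"mid",m)
a=-.379;e=np.array([np.cos(a),np.sin(a),0]);s=np.array([-e[1],e[0],0])
for l in(Ln,np.array([.6555,-.1765,.2])): print("ahead",(l-m)@e,"side",(l-m)@s,"dz",l[2]-m[2])
print(proj("scene",np.array([[.6555,-.1765,.2]])),proj("top",np.array([[.6555,-.1765,.2]])),get_qvel())
E
```

```text
lens [ 0.655  -0.1797  0.2124]
[[ 0.4426 -0.112   0.212 ]
 [ 0.4572 -0.0744  0.212 ]
 [ 0.5696 -0.1182  0.212 ]
 [ 0.5545 -0.158   0.212 ]] [np.float64(0.120951408876947), np.float64(0.04029897814195954), np.float64(0.12066968239171115), np.float64(0.042525349936469364)]
yaw -0.38062884700565014 mid [ 0.506  -0.1157  0.2   ]
ahead 0.16218494973573142 side -0.004397178874835135 dz 0.01240302925418063
ahead 0.16141981604002853 side -0.0012041936526886697 dz 2.7755575615628914e-17
[[285.336  165.1127]] [[221.7209 153.4532]] [ 0.0021  0.001   0.0034  0.0004 -0.0009  0.0005]
```

```bash
python3 -c "
from station import *
print(get_finger_force(),get_time());print(job_done())"
```

```text
29.992717802524567 18.7833
the job is handed in; nothing more can be done
None
```

I handed the job in at 18.8 s with the lid lying flat beside the box, released, and the stone held still, tan side up, its middle about 161 mm in front of the lens; the stated 200 mm lens height was trusted over a rough image estimate of 212 mm, and no verdict came back.

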